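Release the next bundle of envelopes through the gate of the roller track

TASK

Let the bundle of envelopes waiting behind the gate on the roller track roll on to the packing end: with your fingertips press down the rubber pad at the long end of the hand lever, which raises the heavy gate flap, and keep it down until the bundle has rolled all the way to the end stop. Then ease the lever back up, so that the gate closes gently behind the bundle instead of slamming, and take your hand away. Touch only the lever, not the bundle or the flap, and leave the other things on the bench where they are.

Things in the scene. Friction and masses are not known exactly. Their poses are not given: they have to be found in the camera images.
- track: Roller track (fixed), 553 mm long: aluminium rails 130 mm apart, tops 18 mm above 17 free steel rollers, sloping 8 degrees to the end stop, a steel plate across the low end. Its y axis points horizontally up the track: bundles roll by themselves to -y. x points across, -x being the lever's (robot's) side. Origin on the table below the gate; roller tops 85 mm high there. Yaw within 0.25 rad of 0.
- gate_lever (a joint): Turn of lever, shaft and gate flap (rigidly joined), rad: 0 = gate shut, at rest, lever end up; 0.65 = lever down on its stop. From 0.5 on the bundle passes below the flap. The flap's weight always turns it back to 0; holding it up takes about 4 to 8 N at the pad.
- lever_pad (a point): Centre of the top face of the black rubber pad, 50 mm across by 50 mm along the lever, an aluminium bar lying along the track, 115 mm to the -x side of its middle. At rest about 258 mm above the table, sloping up 0.32 rad towards the track's +y; at 0.65 about 112 mm high, sloping down 0.33 rad. Moves with the lever.
- shaft_axis (a point): Fixed point on the axis of the lever's level shaft, in the lever's plane; the shaft runs along the track's x. The pad's top centre turns about it on a circle of radius 230 mm, downwards when pressed.
- gate_flap: The gate flap: a dark steel L of 12 mm plate, 126 mm wide, on the shaft: a roof 100 mm long and a blade hanging from it to 4 mm above the rollers; 2.4 to 3.6 kg. Origin on the shaft axis over the middle of the track. It turns with the lever, the blade rising and swinging to the track's -y. Not to be touched.
- bundle_mid (a point): Centre of the waiting bundle: kraft envelopes with a white paper band, 114 mm across the track, 162 mm along it, 50 mm high, 0.3 to 0.55 kg. Starts with its front at the gate, its rear half showing behind the shaft. At rest at the end stop it is at y = -0.166, z = 0.087 in the track's frame. Not to be touched.
- tape_roll: Roll of brown packing tape lying flat, 108 mm across, 48 mm high; origin under its centre. Bystander.
- stapler: Black desk stapler, 36 x 135 mm, 44 mm high; origin under its centre. Bystander.
- spare_bundle: Another such bundle of envelopes lying on the bare table to the left of the track, 114 x 162 x 50 mm; origin under its centre. Bystander.
There are look-alikes about, which are no part of the job. What is shaped like the part that bears bundle_mid but orange or red is not meant.

How it is judged:
By the outcome, as a careful person would: the job done as asked, in the order asked, and still so for the second after the job is handed in, with the robot touching nothing.
It also fails if it takes over 42 s, if anything falls off the work surface, if the arm or the gripper's body presses on something with over 40 N, if the wrist force passes 120 N, or if a joint passes its speed limit or range.

ROBOT

A 7-joint arm with a two-finger parallel gripper is mounted at the origin on the work surface. World frame = base frame: x ahead of the robot, y to its left, z up, the work surface at z = 0. Lengths are in m, angles in rad, forces in N, time in s.
With the tool pointing down it reaches from about 0.4 to 0.875 m from the base axis. Payload 6.5 kg.
Tool frame: the origin (TCP) lies at the very end of the fingers, on their centre line; the grasp point (between the pads) lies 19 mm behind it; z points along the fingers, y is the direction in which the jaws open and shut (so a half turn about z gives the same grasp; the last joint's range is limited). The gripper opens to 85 mm and grips with 20 to 120 N. Pads are 22 mm wide; open, the fingers measure 114 mm over their backs; the gripper's body (76 mm by 85 mm) begins 54 mm behind the grasp point. The pads swing forward as they close: fully open they stand 13 mm farther back than shut.
Start: joints at [1.107, 0.536, -0.004, 1.538, 0.003, 1.067, -0.071], TCP at [0.252, -0.599, 0.231] pointing down, gripper open.
Joint ranges: [-2.7, 2.7], [-0.37, 2.16], [-1.27, 1.26], [0.24, 2.4], [-1.31, 4.45], [0.19, 1.91], [-2.76, 2.76]. Speed limits (rad/s): [2.39, 2.39, 3.14, 3.14, 3.14, 3.14, 3.14].

INTERFACE

Orientations are given as a unit quaternion [w, x, y, z].
In Python, from cell import ctrl gives the robot as it stands.
- The arm moves only by the shell command python3 -m crank 'ROWS'. ROWS is JSON, a list of rows, each a list of 7 numbers: the shift along the tool's x, y, z in mm, then the turn, a rotation vector about the tool's x, y, z in degrees, then the gripper command: -1 is shut, 1 is fully open, values between are in proportion. A call has 1 to 5 rows; each row shifts and turns the pose as measured when the row begins, along the tool's axes as they then stand; what a row does not reach is not made up. A row lasts 1/10 s, in which the tool goes at most 50 mm and 8.59 degrees, less where a joint would pass 70% of its speed; a pose out of reach is approached as far as the arm can. A call with a gripper value outside its range is refused whole. The fingers move at their own pace and stop on an object; the grip force is fixed at half the most. Time passes only in rows, so rows that do not move let the fingers close. It gives the time, the measured TCP pose, the force and the opening at its end, in the units of the state.
- ctrl.sense(): the state, without advancing time (a new reading comes with each control period).
- ctrl.capture(name): name is "side" or "top"; returns the picture (384x512x3 uint8, blue, green, red); there is no depth.
- ctrl.camera_params(name): a dict with "mtx" (3x3 intrinsics, pixels), "k1" (the pictures are not rectified: a ray, as slopes to the right and down, at radius r is drawn at 1 + k1 r^2 times it, then the intrinsics apply), "extrinsics" (4x4, takes a point from camera to world coordinates). Camera axes: x right, y down, z forward; pixel columns grow to the right and rows downward; lengths in m; the calibration is good to about 2 mm. A picture is of the moment at which its call begins. camera_params takes no time and is no camera call.
- ctrl.close_job(): hands the job in, once; it reports no verdict.
The state is a dict: "time": time; "joints": joint angles; "qvel": joint speeds; "joint_torque": joint torques, N m; "ee_pos": TCP position; "tool_rot": TCP orientation; "force": force on the tool from outside, world axes, zero at the start; "ft_torque": the same for the moment, N m; "grip_width": opening from 0.0 (shut) to 1.0 (fully open).
Only numpy, scipy, OpenCV 4.12 (cv2) and the standard library are available. Lean on these libraries where they do the work, as an engineer would, in place of code of your own. Each camera call takes 0.05 s, during which the arm holds its last target. There are 200 camera calls.

## Working session

There is one attempt and no reset: what is moved stays moved. The work goes in short steps, Python scripts to look and compute and a shell command to move; the robot and the scene stay as the last step left them, time stands still between calls to the robot, and variables do not carry over. Pictures are saved under pics/ and viewed, about 8 in all and at most 12, crops included, and the job is handed in when it is done.

```bash
mkdir -p pics; ls
python3 - <<'E'
from cell import ctrl
import cv2,numpy as np
for n in("side","top"):
    cv2.imwrite(f"pics/{n}0.png",ctrl.capture(n)); p=ctrl.camera_params(n); print(n,p["k1"],np.round(p["mtx"],1).tolist(),np.round(p["extrinsics"],3).tolist())
s=ctrl.sense();print({k:np.round(v,3).tolist() for k,v in s.items()})
E
```

```text
pics
side -0.0049869836900699105 [[471.6, 0.0, 254.3], [0.0, 471.6, 184.2], [0.0, 0.0, 1.0]] [[0.723, -0.503, 0.473, -0.288], [-0.691, -0.538, 0.483, -0.713], [0.012, -0.676, -0.737, 1.376], [0.0, 0.0, 0.0, 1.0]]
top -0.024081572895368074 [[419.2, 0.0, 256.5], [0.0, 419.2, 199.1], [0.0, 0.0, 1.0]] [[0.016, -0.987, 0.162, 0.257], [-1.0, -0.018, -0.011, 0.07], [0.014, -0.162, -0.987, 1.548], [0.0, 0.0, 0.0, 1.0]]
{'time': 0.1, 'joints': [1.107, 0.537, -0.004, 1.539, 0.003, 1.067, -0.071], 'qvel': [-0.001, -0.003, 0.002, -0.004, -0.001, 0.0, -0.001], 'joint_torque': [0.002, -58.457, 1.051, -25.978, 0.013, 0.005, -0.0], 'ee_pos': [0.252, -0.599, 0.23], 'tool_rot': [-0.001, 0.98, 0.198, -0.0], 'force': [-0.051, -0.434, 0.568], 'ft_torque': [-0.017, 0.025, 0.047], 'grip_width': 0.999}
```

View pics/side0.png

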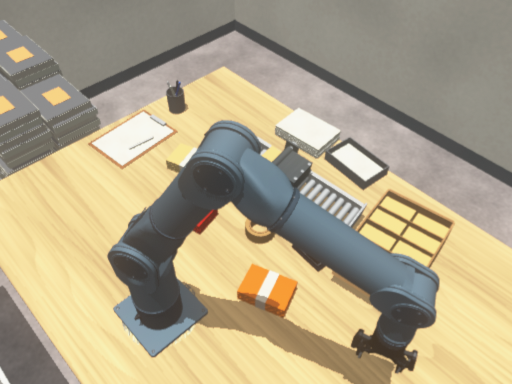

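View pics/top0.png

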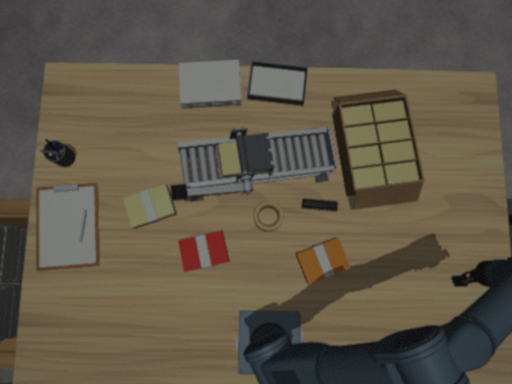

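The side view is mostly blocked by the arm. In the top view the track runs from (180,165) to (335,150), and the black pad is near (183,192). I'll enlarge that area.

Run:
```python
import cv2
a=cv2.imread("pics/top0.png")[110:240,110:350]
cv2.imwrite("pics/crop0.png",cv2.resize(cv2.convertScaleAbs(a,alpha=1.6),None,fx=3.3,fy=3.3,interpolation=cv2.INTER_CUBIC))
```

```text
(no output)
```

View pics/crop0.png

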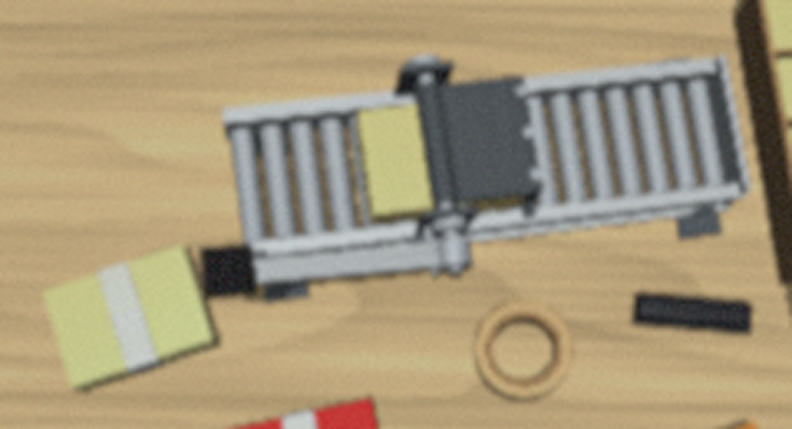

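The crop shows the black pad centred at about (229,271), the lever bar, the shaft across (430..455, 60..265), the rails and the end-stop plate. Next I'll cast rays from these points.

```bash
cat > h.py <<'E'
from cell import ctrl
import cv2,numpy as np
def pt(name,uv,z):
    p=ctrl.camera_params(name);K=p["mtx"];E=np.array(p["extrinsics"])
    d=cv2.undistortPoints(np.array([[uv]],float),np.array(K),np.array([p["k1"],0,0,0,0.]))[0,0]
    r=E[:3,:3]@np.r_[d,1];o=E[:3,3];return o+r*(z-o[2])/r[2]
def crop(u,v):return (110+(u+.5)/3.3-.5,110+(v+.5)/3.3-.5)
E
python3 - <<'E'
from h import *
a=cv2.imread("pics/top0.png")
m=cv2.inRange(cv2.cvtColor(a,cv2.COLOR_BGR2GRAY),0,38)
m[:, :165]=0;m[:,190:]=0;m[:180]=0;m[205:]=0
c=max(cv2.findContours(m,0,1)[0],key=cv2.contourArea);R=cv2.minAreaRect(c);print("pad px",R,cv2.contourArea(c))
print("pad",pt("top",R[0],.258), "by eye",pt("top",crop(229,271),.258))
q=[pt("top",t,.258) for t in cv2.boxPoints(R)];print([np.linalg.norm(q[i]-q[i-1]).round(3) for i in range(4)])
S=lambda u,v,z:pt("top",crop(u,v),z)
# rails: outer edges, z at +y end and -y end
for nm,(u,v,z) in dict(farHi=(225,112,.137),farLo=(724,60,.06),nearHi=(252,248,.137),nearLo=(745,187,.06),shaftFar=(424,65,.185),shaftNear=(454,262,.185)).items(): print(nm,S(u,v,z).round(3))
h=S(225,112,.137)-S(724,60,.06);print("len",np.linalg.norm(h[:2]),"yaw",np.arctan2(-h[0],h[1]))
h=S(252,248,.137)-S(745,187,.06);print("len",np.linalg.norm(h[:2]),"yaw",np.arctan2(-h[0],h[1]))
for nm,(u,v) in dict(s1=(46,290),s2=(183,247),s3=(215,345),s4=(78,387)).items(): print(nm,S(u,v,.05).round(3))
E
```

```text
pad px ((179.02056884765625, 191.76763916015625), (13.498584747314453, 15.109210968017578), 85.60128784179688) 171.0
pad [0.48802013 0.29739147 0.258     ] by eye [0.48800541 0.2973131  0.258     ]
[np.float64(0.043), np.float64(0.047), np.float64(0.043), np.float64(0.047)]
farHi [0.68  0.331 0.137]
farLo [ 0.775 -0.212  0.06 ]
nearHi [0.534 0.296 0.137]
nearLo [ 0.629 -0.234  0.06 ]
shaftFar [0.72  0.12  0.185]
shaftNear [0.514 0.085 0.185]
len 0.5515069603027329 yaw 0.17314470446191912
len 0.5381289640562488 yaw 0.17595452713623325
s1 [0.5   0.533 0.05 ]
s2 [0.551 0.386 0.05 ]
s3 [0.443 0.345 0.05 ]
s4 [0.395 0.492 0.05 ]
```

Measurements agree. The yaw is about 0.175 from both rails, and the pad at (0.488, 0.297) minus 218 mm along the track lands at the shaft end. The route goes up and around at about 0.36 m height with the fingers shut.

```bash
python3 -m crank '[[15,-10,-40,0,0,0,-1],[32,-31,-20,0,0,0,-1],[32,-31,-12,0,0,0,-1],[32,-31,-12,0,0,0,-1],[32,-31,-12,0,0,0,-1]]'
cat >> h.py <<'E'
from scipy.spatial.transform import Rotation as Ro
def go(t):
    s=ctrl.sense();q=np.array(s["tool_rot"]);R=Ro.from_quat(q[[1,2,3,0]]);d=np.array(t)-s["ee_pos"]
    print("t",round(s["time"],2),"ee",np.round(s["ee_pos"],3),"tool mm",np.round(R.inv().apply(d)*1000),"F",np.round(s["force"],1),"axes",R.as_matrix().round(2).tolist(),"q",np.round(s["joints"],2),"g",round(float(s["grip_width"]),2))
E
python3 -c "
from h import *
go([.47,-.1,.36])"
```

```text
time: 0.6
ee_pos: [0.3284, -0.4183, 0.3248]
tool_rot: [-0.004, 0.981, 0.192, -0.003]
force: [1.6, 0.7, 0.4]
grip_width: 0.145
t 0.6 ee [ 0.328 -0.418  0.325] tool mm [ 251. -242.  -34.] F [1.6 0.7 0.4] axes [[0.93, 0.38, -0.01], [0.38, -0.93, 0.01], [-0.0, -0.01, -1.0]] q [ 0.88  0.25 -0.07  1.73  0.02  1.17 -0.38] g 0.14
```

```bash
python3 -m crank '[[36,-34,-7,0,0,0,-1],[36,-34,-7,0,0,0,-1],[36,-34,-7,0,0,0,-1],[36,-34,-7,0,0,0,-1],[36,-34,-7,0,0,0,-1]]'; python3 -m crank '[[36,-34,-3,0,0,0,-1],[36,-34,0,0,0,0,-1],[24,-42,0,0,0,0,-1],[24,-42,0,0,0,0,-1],[24,-42,0,0,0,0,-1]]';  python3 -c "
from h import *
go([.488,.297,.33])"
```

```text
time: 1.1
ee_pos: [0.4293, -0.1923, 0.3605]
tool_rot: [-0.003, 0.982, 0.191, -0.003]
force: [1.1, -0.6, -0.4]
grip_width: -0.002
time: 1.6
ee_pos: [0.4907, 0.0474, 0.3644]
tool_rot: [-0.002, 0.982, 0.19, -0.003]
force: [0.9, -0.2, -0.8]
grip_width: 0.005
t 1.6 ee [0.491 0.047 0.364] tool mm [  91. -232.   35.] F [ 0.9 -0.2 -0.8] axes [[0.93, 0.37, -0.01], [0.37, -0.93, 0.0], [-0.0, -0.01, -1.0]] q [ 0.22  0.17 -0.46  1.74  0.08  1.25 -1.45] g 0.0
```

```bash
python3 -m crank '[[18,-45,0,0,0,0,-1],[18,-45,0,0,0,0,-1],[18,-45,5,0,0,0,-1],[18,-45,10,0,0,0,-1],[16,-40,12,0,0,0,-1]]'; python3 -m crank '[[4,-10,3,0,0,0,-1],[0,0,0,0,0,0,-1]]';  python3 - <<'E'
from h import *
go([.488,.297,.262])
cv2.imwrite("pics/t1.png",cv2.resize(cv2.convertScaleAbs(ctrl.capture("top")[110:240,110:350],alpha=1.5),None,fx=2.5,fy=2.5))
cv2.imwrite("pics/s1.png",cv2.resize(ctrl.capture("side")[90:300,130:430],None,fx=2.6,fy=2.6))
E
```

```text
time: 2.1
ee_pos: [0.4895, 0.2918, 0.3384]
tool_rot: [-0.003, 0.982, 0.189, -0.002]
force: [0.3, -0.9, 0.1]
grip_width: -0.0
time: 2.3
ee_pos: [0.4857, 0.3093, 0.3328]
tool_rot: [-0.004, 0.981, 0.194, -0.004]
force: [0.6, -0.8, -0.2]
grip_width: -0.001
t 2.3 ee [0.486 0.309 0.333] tool mm [-2. 13. 71.] F [ 0.6 -0.8 -0.2] axes [[0.92, 0.38, -0.01], [0.38, -0.92, 0.01], [-0.01, -0.01, -1.0]] q [-0.2   0.38 -0.59  1.59  0.21  1.24 -2.  ] g -0.0
```

View pics/s1.png

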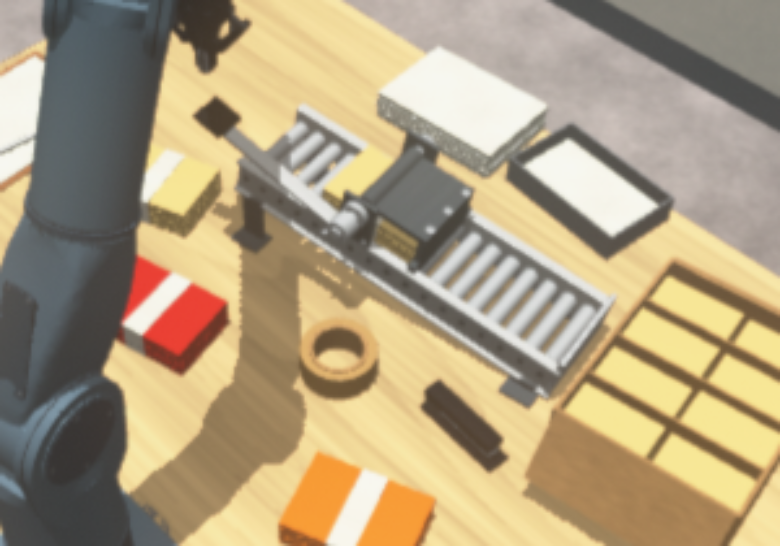

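View pics/t1.png

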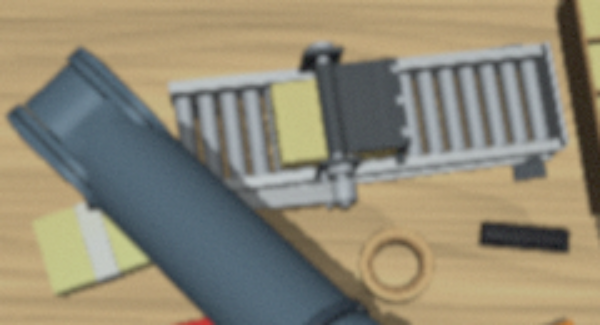

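```bash
python3 - <<'E'
from h import *
print(pt("side",(130+217/2.6,90+117/2.6),.258))
p=np.array([.488,.297]);t=np.array([-.174,.985]);a0=.32;zs=.258-.23*np.sin(a0);c=p-t*.23*np.cos(a0)
for th in(0,.1,.2,.3,.4,.5,.6,.65): a=a0-th;print(th,np.r_[c+t*.23*np.cos(a),zs+.23*np.sin(a)].round(3))
E
python3 -m crank '[[-2,13,25,0,0,0,-1],[0,0,20,0,0,0,-1],[0,0,12,0,0,0,-1],[0,0,0,0,0,0,-1]]'; python3 -c "
from h import *
go([.488,.297,.258])"
```

```text
[0.48750346 0.29062654 0.258     ]
0 [0.488 0.297 0.258]
0.1 [0.487 0.303 0.236]
0.2 [0.486 0.307 0.213]
0.3 [0.486 0.308 0.19 ]
0.4 [0.486 0.308 0.167]
0.5 [0.487 0.305 0.144]
0.6 [0.488 0.3   0.122]
0.65 [0.488 0.296 0.111]
time: 2.8
ee_pos: [0.4933, 0.2862, 0.277]
tool_rot: [-0.001, 0.982, 0.187, -0.001]
force: [0.5, -0.2, 1.1]
grip_width: 0.001
t 2.8 ee [0.493 0.286 0.277] tool mm [ -1. -12.  19.] F [ 0.5 -0.2  1.1] axes [[0.93, 0.37, -0.0], [0.37, -0.93, 0.0], [-0.0, -0.0, -1.0]] q [-0.17  0.41 -0.57  1.68  0.24  1.12 -2.  ] g 0.0
```

Both views put the pad at (0.488, 0.294) within a few mm. Now I'll touch it and press.

```bash
python3 -m crank '[[-1,-12,6,0,0,0,-1],[0,0,8,0,0,0,-1],[0,0,6,0,0,0,-1],[0,0,5,0,0,0,-1]]'; python3 -c "
from h import *
go([.487,.304,.236])"
```

```text
time: 3.2
ee_pos: [0.4896, 0.2989, 0.2545]
tool_rot: [-0.003, 0.982, 0.186, 0.002]
force: [-2.2, 1.7, 5.5]
grip_width: -0.0
t 3.2 ee [0.49  0.299 0.255] tool mm [-1. -6. 19.] F [-2.2  1.7  5.5] axes [[0.93, 0.37, 0.0], [0.37, -0.93, 0.01], [0.01, -0.0, -1.0]] q [-0.2   0.44 -0.56  1.7   0.26  1.07 -2.04] g -0.0
```

Contact came at z≈0.255, as expected. I'll continue along the arc.

```bash
python3 -m crank '[[-1,-3,10,0,0,0,-1],[0,-2,12,0,0,0,-1],[0,-1,12,0,0,0,-1],[0,-1,12,0,0,0,-1]]'; python3 -c "
from h import *
go([.486,.308,.19])"
```

```text
time: 3.6
ee_pos: [0.4877, 0.3104, 0.2117]
tool_rot: [-0.006, 0.982, 0.187, 0.006]
force: [-2.8, -0.4, 4.7]
grip_width: -0.0
t 3.6 ee [0.488 0.31  0.212] tool mm [-3.  2. 22.] F [-2.8 -0.4  4.7] axes [[0.93, 0.37, 0.01], [0.37, -0.93, 0.01], [0.01, -0.01, -1.0]] q [-0.23  0.49 -0.55  1.74  0.29  0.98 -2.08] g -0.0
```

```bash
python3 -m crank '[[-1,1,13,0,0,0,-1],[-1,1,13,0,0,0,-1],[0,1,13,0,0,0,-1],[0,1,13,0,0,0,-1],[0,2,13,0,0,0,-1]]'; python3 -c "
from h import *
go([.488,.298,.118])"
```

```text
time: 4.1
ee_pos: [0.4875, 0.3123, 0.1482]
tool_rot: [-0.01, 0.982, 0.19, 0.008]
force: [-3.5, -0.2, 6.2]
grip_width: 0.0
t 4.1 ee [0.488 0.312 0.148] tool mm [-6. 14. 30.] F [-3.5 -0.2  6.2] axes [[0.93, 0.37, 0.01], [0.37, -0.93, 0.02], [0.02, -0.02, -1.0]] q [-0.25  0.56 -0.52  1.8   0.35  0.85 -2.12] g 0.0
```

```bash
python3 -m crank '[[-2,4,11,0,0,0,-1],[-2,4,10,0,0,0,-1],[-1,3,8,0,0,0,-1],[0,2,3,0,0,0,-1]]'; python3 -c "
from h import *
go([.488,.298,.118])"
```

```text
time: 4.5
ee_pos: [0.4886, 0.3059, 0.116]
tool_rot: [-0.015, 0.981, 0.192, 0.011]
force: [-2.6, 3.9, 4.2]
grip_width: -0.001
t 4.5 ee [0.489 0.306 0.116] tool mm [-3.  7. -2.] F [-2.6  3.9  4.2] axes [[0.93, 0.38, 0.02], [0.38, -0.93, 0.03], [0.03, -0.02, -1.0]] q [-0.25  0.6  -0.5   1.83  0.38  0.77 -2.13] g -0.0
```

```bash
python3 -m crank '[[0,0,0,0,0,0,-1],[0,0,0,0,0,0,-1],[0,0,0,0,0,0,-1],[0,0,0,0,0,0,-1],[0,0,0,0,0,0,-1]]';python3 -m crank '[[0,0,0,0,0,0,-1],[0,0,0,0,0,0,-1],[0,0,0,0,0,0,-1],[0,0,0,0,0,0,-1],[0,0,0,0,0,0,-1]]'
python3 - <<'E'
from h import *
go([.488,.298,.118])
cv2.imwrite("pics/t2.png",ctrl.capture("top"))
s=ctrl.capture("side");cv2.imwrite("pics/s2raw.png",s)
cv2.imwrite("pics/s2.png",cv2.resize(s[90:300,130:430],None,fx=2.6,fy=2.6))
E
```

```text
time: 5.0
ee_pos: [0.4884, 0.3061, 0.1167]
tool_rot: [-0.015, 0.981, 0.192, 0.011]
force: [-1.6, 3.9, 5.2]
grip_width: 0.003
time: 5.5
ee_pos: [0.4884, 0.3062, 0.117]
tool_rot: [-0.015, 0.981, 0.192, 0.012]
force: [-1.4, 2.7, 3.5]
grip_width: 0.001
t 5.5 ee [0.488 0.306 0.117] tool mm [-3.  7. -1.] F [-1.4  2.7  3.5] axes [[0.93, 0.38, 0.02], [0.38, -0.93, 0.03], [0.03, -0.02, -1.0]] q [-0.25  0.6  -0.5   1.83  0.38  0.77 -2.13] g 0.0
```

View pics/s2.png

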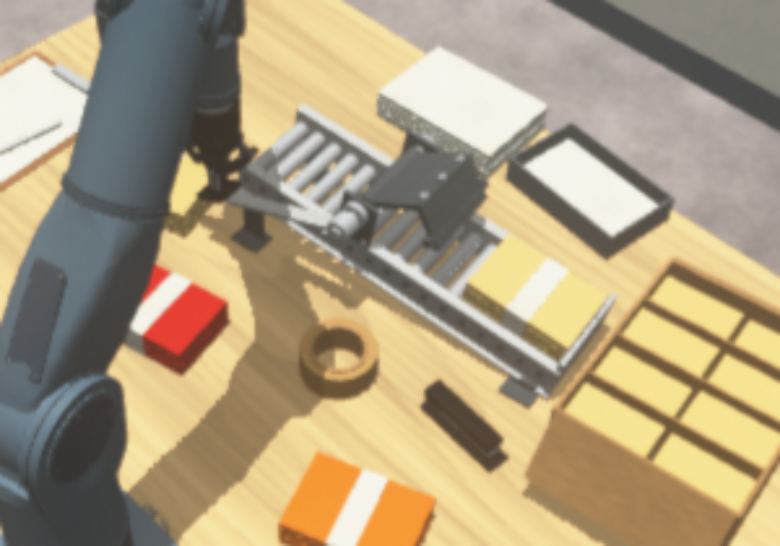

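The flap is raised, and the bundle has its front against the end plate (band at about crop (537,290)). I'll hold a bit longer and check that it's at rest and at the expected point.

```bash
python3 -m crank '[[0,0,0,0,0,0,-1],[0,0,0,0,0,0,-1],[0,0,0,0,0,0,-1],[0,0,0,0,0,0,-1],[0,0,0,0,0,0,-1]]'
python3 - <<'E'
from h import *
go([.488,.298,.118])
t3=ctrl.capture("top");s3=ctrl.capture("side");cv2.imwrite("pics/t3.png",t3)
s2=cv2.imread("pics/s2raw.png");r=np.s_[180:235,305:370]
print("side diff",cv2.absdiff(s2,s3)[r].max(),cv2.absdiff(s2,s3)[r].mean(),"top diff",cv2.absdiff(cv2.imread("pics/t2.png"),t3)[125:185,250:330].mean())
h=cv2.cvtColor(s3,cv2.COLOR_BGR2HSV);m=cv2.inRange(h,(18,60,150),(35,255,255));n=np.zeros_like(m);n[r]=m[r]
c=max(cv2.findContours(n,0,1)[0],key=cv2.contourArea)
print("band px",130+537/2.6,90+290/2.6,pt("side",(130+537/2.6,90+290/2.6),.112),"expected (.668,-.062)")
E
```

```text
time: 6.1
ee_pos: [0.4884, 0.3062, 0.117]
tool_rot: [-0.015, 0.981, 0.192, 0.012]
force: [-2.1, 2.5, 3.8]
grip_width: -0.0
t 6.1 ee [0.488 0.306 0.117] tool mm [-3.  7. -1.] F [-2.1  2.5  3.8] axes [[0.93, 0.38, 0.02], [0.38, -0.93, 0.03], [0.03, -0.02, -1.0]] q [-0.25  0.6  -0.5   1.83  0.38  0.77 -2.13] g -0.0
side diff 2 0.32298368298368296 top diff 1.2952777777777778
band px 336.53846153846155 201.53846153846155 [ 0.67816178 -0.14263155  0.112     ] expected (.668,-.062)
```

The bundle is still. Its centre, (0.678, -0.143), matches the end-stop position once the gate plane is taken as ~82 mm ahead of the shaft. Now I'll ease the lever up.

```bash
python3 -m crank '[[0,0,-6,0,0,0,-1],[0,-1,-8,0,0,0,-1],[0,-1,-8,0,0,0,-1],[0,-1,-8,0,0,0,-1],[0,-1,-8,0,0,0,-1]]'; python3 -c "
from h import *
go([.486,.308,.18])"
```

```text
time: 6.7
ee_pos: [0.4873, 0.3111, 0.1584]
tool_rot: [-0.017, 0.981, 0.193, 0.013]
force: [-0.2, 3.6, 4.9]
grip_width: -0.0
t 6.7 ee [0.487 0.311 0.158] tool mm [ -2.   2. -22.] F [-0.2  3.6  4.9] axes [[0.93, 0.38, 0.02], [0.38, -0.93, 0.04], [0.03, -0.03, -1.0]] q [-0.23  0.54 -0.53  1.8   0.34  0.85 -2.1 ] g -0.0
```

```bash
python3 -m crank '[[-1,1,-8,0,0,0,-1],[0,1,-8,0,0,0,-1],[0,0,-8,0,0,0,-1],[0,0,-8,0,0,0,-1],[0,1,-8,0,0,0,-1]]'; python3 -c "
from h import *
go([.487,.302,.236])"
```

```text
time: 7.2
ee_pos: [0.4882, 0.3065, 0.204]
tool_rot: [-0.017, 0.981, 0.192, 0.015]
force: [-0.0, 1.7, 6.1]
grip_width: -0.001
t 7.2 ee [0.488 0.306 0.204] tool mm [ -2.   3. -32.] F [-0.   1.7  6.1] axes [[0.93, 0.38, 0.02], [0.38, -0.93, 0.04], [0.04, -0.03, -1.0]] q [-0.2   0.48 -0.56  1.77  0.29  0.93 -2.06] g -0.0
```

```bash
python3 -m crank '[[0,1,-6,0,0,0,-1],[0,1,-6,0,0,0,-1],[-1,1,-5,0,0,0,-1],[-1,1,-5,0,0,0,-1],[0,1,-5,0,0,0,-1]]'; python3 -c "
from h import *
go([.487,.300,.246])"
```

```text
time: 7.7
ee_pos: [0.4897, 0.2986, 0.2367]
tool_rot: [-0.016, 0.981, 0.191, 0.018]
force: [-2.5, 2.1, 6.4]
grip_width: 0.002
t 7.7 ee [0.49  0.299 0.237] tool mm [-2. -3. -9.] F [-2.5  2.1  6.4] axes [[0.93, 0.38, 0.03], [0.37, -0.93, 0.04], [0.04, -0.03, -1.0]] q [-0.18  0.44 -0.57  1.75  0.27  0.98 -2.03] g 0.0
```

```bash
python3 -m crank '[[0,0,-4,0,0,0,-1],[0,0,-4,0,0,0,-1],[0,0,-4,0,0,0,-1],[0,0,-3,0,0,0,-1],[0,0,-3,0,0,0,-1]]'; python3 -c "
from h import *
go([.488,.297,.258])"
```

```text
time: 8.2
ee_pos: [0.4909, 0.2911, 0.2584]
tool_rot: [-0.012, 0.982, 0.188, 0.018]
force: [-0.0, 1.6, 3.9]
grip_width: -0.0
t 8.2 ee [0.491 0.291 0.258] tool mm [-1. -7.  1.] F [-0.   1.6  3.9] axes [[0.93, 0.37, 0.03], [0.37, -0.93, 0.03], [0.04, -0.02, -1.0]] q [-0.17  0.41 -0.58  1.73  0.25  1.03 -2.02] g -0.0
```

```bash
python3 -m crank '[[0,0,-2,0,0,0,-1],[0,0,-2,0,0,0,-1],[0,0,-2,0,0,0,-1],[0,0,-2,0,0,0,-1],[0,0,0,0,0,0,-1]]'; python3 -c "
from h import *
go([.488,.297,.30])"
```

```text
time: 8.7
ee_pos: [0.4907, 0.2848, 0.2652]
tool_rot: [-0.008, 0.982, 0.186, 0.015]
force: [0.1, -0.5, 0.1]
grip_width: 0.001
t 8.7 ee [0.491 0.285 0.265] tool mm [  3. -13. -35.] F [ 0.1 -0.5  0.1] axes [[0.93, 0.36, 0.03], [0.36, -0.93, 0.02], [0.03, -0.01, -1.0]] q [-0.16  0.4  -0.58  1.73  0.25  1.05 -2.01] g 0.0
```

Force is back to zero, so the lever is at rest. I'll lift off slowly, then straight up.

```bash
python3 -m crank '[[0,0,-6,0,0,0,-1],[0,-2,-20,0,0,0,-1],[0,-5,-30,0,0,0,-1],[0,-5,-30,0,0,0,-1],[0,0,0,0,0,0,-1]]'; python3 -m crank '[[0,0,0,0,0,0,-1],[0,0,0,0,0,0,-1]]'
python3 - <<'E'
from h import *
go([.488,.297,.30])
s=ctrl.capture("side");cv2.imwrite("pics/s4.png",cv2.resize(s[90:300,130:430],None,fx=2.6,fy=2.6))
E
```

```text
time: 9.2
ee_pos: [0.483, 0.2939, 0.3542]
tool_rot: [-0.007, 0.982, 0.186, 0.013]
force: [-0.2, 0.7, 0.5]
grip_width: -0.0
time: 9.4
ee_pos: [0.4829, 0.2939, 0.3544]
tool_rot: [-0.007, 0.982, 0.186, 0.014]
force: [0.1, -0.1, -0.4]
grip_width: 0.0
t 9.4 ee [0.483 0.294 0.354] tool mm [ 4. -1. 55.] F [ 0.1 -0.1 -0.4] axes [[0.93, 0.37, 0.02], [0.37, -0.93, 0.02], [0.03, -0.01, -1.0]] q [-0.16  0.32 -0.6   1.61  0.19  1.24 -1.99] g 0.0
```

View pics/s4.png

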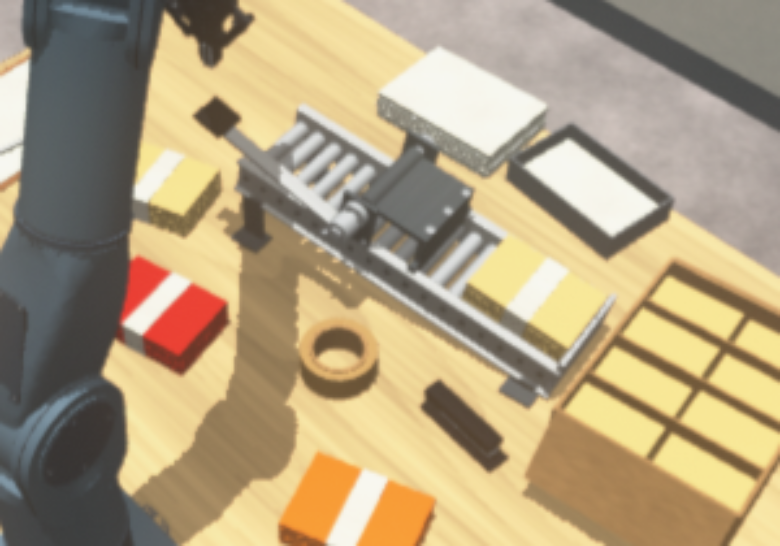

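The pad is back at its rest place (217,117) and the flap is shut. The bundle is at the end stop, the bystanders haven't moved, and the hand is clear.

```bash
python3 -c "
from cell import ctrl
print(ctrl.close_job())"
```

```text
the job is handed in; nothing more can be done
None
```

The bundle is at the end stop, the gate is closed behind it, and I handed the job in at about 9.5 s of the 42 s allowed.

**What I did:** I pressed the lever pad down along its arc to about 0.6 rad with shut fingertips. I held it there for about 1.5 s until the bundle had come to rest. I then eased the lever back up over about 2.5 s, slowing near the end, and lifted the hand clear. The highest force I saw was about 7 N; I read it between moves, not continuously.

**Last checks:**
- **Gate and lever:** the final side picture shows the pad back at its starting pixel and the flap shut. The wrist force had returned to about 0 before I lifted off.
- **Bundle:** two pictures taken 0.5 s apart during the hold showed no movement, and it was in the same place in the final picture.
- **Other items:** the tape roll, stapler and spare bundle look unmoved.

**One disagreement:** the bundle measured about 80 mm further down the track than I first expected, because I had taken the track origin to be under the shaft. The gate blade hangs about 82 mm ahead of the shaft. With that allowed for, the position agrees to within a few mm. I inferred that offset from the bundle's starting position and did not measure it separately.

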